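Gauge the depth of an inclined sensor well

ROBOT

A 6-joint arm with a two-finger parallel gripper is mounted at the origin on the work surface. World frame = base frame: x ahead of the robot, y to its left, z up, the work surface at z = 0. Lengths are in m, angles in rad, forces in N, time in s.
With the tool pointing down it reaches from about 0.375 to 0.975 m from the base axis. Payload 3.8 kg.
Tool frame: the origin (TCP) lies at the very end of the fingers, on their centre line; the grasp point (between the pads) lies 19 mm behind it; z points along the fingers, y is the line along which they close (so a half turn about z gives the same grasp; the last joint's range is limited). The gripper opens to 85 mm and grips with 20 to 120 N. Pads are 22 mm wide; open, the fingers measure 114 mm over their backs; the gripper's body (76 mm by 85 mm) begins 54 mm behind the grasp point. The pads swing forward as they close: fully open they stand 13 mm farther back than shut.
Start: joints at [-1.273, 0.264, 1.604, -0, 1.274, -0.037], TCP at [0.222, -0.638, 0.231] pointing down, gripper open.
Joint ranges: [-2.63, 2.63], [-0.94, 2.18], [0.31, 2.57], [-1.31, 4.45], [0, 2.66], [-2.55, 2.55]. Speed limits (rad/s): [2.57, 2.57, 3.14, 3.14, 3.14, 3.14].

INTERFACE

Orientations are given as a rotation vector (axis times angle).
In Python, from workcell import read_state, read_camera, calibration, finish_job gives the robot as it stands.
- The arm moves only by the tool step_arm, never from a script. Its argument "commands" is a list of rows, each an object of numbers: "fingers": the gripper's target within -1 to 1 (shut at 1, half-way at 0, fully open at -1); "dx", "dy", "dz": the shift along the tool's x, y, z in m; "roll": the turn about the tool's z in degrees. In form: [{"fingers": .., "dx": .., "dy": .., "dz": .., "roll": ..}, ...]. A call has 1 to 8 rows; each row is the pose to reach, as a shift and turn from the pose commanded when the call began, along the tool's axes at that moment; what a row does not reach only later rows make up. A row lasts 1/8 s, in which the tool goes at most 62.5 mm and 10.7 degrees, less where a joint would pass 70% of its speed; a pose out of reach is approached as far as the arm can. A call with a gripper value outside its range is refused whole. The fingers move at their own pace and stop on an object; "squeeze" is the grip in N (left out, the last holds). Time passes only in rows, so rows that repeat a pose let the fingers close. It gives the time, the measured TCP pose, the force, the opening and the grip force at its end, in the units of the state.
- read_state(): the state, without advancing time (a new reading comes with each control period).
- read_camera(name): name is "scene" or "top" or "wrist"; returns (picture, depth): 420x560x3 uint8, blue, green, red; 420x560 float32, m along the optical axis (not along the pixel's ray), 0 where there is no reading.
- calibration(name): a dict with "intrinsics" (3x3 intrinsics, pixels), "k1" (the pictures are not rectified: a ray, as slopes to the right and down, at radius r is drawn at 1 + k1 r^2 times it, then the intrinsics apply), "world_to_cam" (4x4, takes a point from world to camera coordinates). Camera axes: x right, y up, looking along -z (the intrinsics and any distortion apply to the point x, -y, -z); pixel columns grow to the right and rows downward; lengths in m; the calibration is good to about 2 mm. A picture is of the moment at which its call begins: read the wrist's pose just before it. calibration takes no time and is no camera call; for the wrist camera it gives the pose at the moment of the call.
- finish_job(): hands the job in; it is judged then, once.
The state is a dict: "time": time; "q": joint angles; "joint_vel": joint speeds; "joint_torque": joint torques, N m; "tool_pos": TCP position; "tcp_rot": TCP orientation; "wrist_force": force on the tool from outside, world axes, zero at the start; "torque": the same for the moment, N m; "width": opening from 0.0 (shut) to 1.0 (fully open); "grip_force": force on a finger pad.
Only numpy, scipy, OpenCV 4.12 (cv2) and the standard library are available. Lean on these libraries where they do the work, as an engineer would, in place of code of your own. Each camera call takes 0.05 s, during which the arm holds its last target. There are 200 camera calls.

TASK

Take the long depth rod out of its rack, slide it into the slanted well on the blue bracket and press it firmly, but without ramming it, past the stiff follower until it stops solid on the bottom, then let go of it and leave it there. Then record the exposed length: slide the pointer beside the well up until the top of its arm is level, measured along the well's slope, with the top end of the rod. Leave the shorter plug gauge in the rack and everything else where it is.

Things in the scene. Friction and masses are not known exactly. Their poses are not given: they have to be found in the camera images.
- rod: The depth rod: plain steel, 170 mm long, shaft 18 mm in diameter with a chamfered foot, the top 40 mm a round grip head of 26 mm; 0.18 to 0.27 kg. Origin at the centre of its foot, z along the rod to the head. It starts upright, 40 mm deep in one of the rack's two holes (either one), its top 180 mm above the table.
- rod_top (a point): Centre of the flat top end of the rod's head, on its axis, 170 mm from the foot.
- rack: Fixed black plastic block 75 (x) x 150 (y) x 50 mm high with two holes of 20 mm, 40 mm deep, at y = -37 and +37 mm, origin under its centre.
- plug: Plug gauge, a bystander in the other hole of the rack: steel, 100 mm long, thick body of 32 mm over an 18 mm foot. Origin at its foot, z up. It is to stay in the rack.
- gauge: Fixed aluminium base plate with the blue bracket that carries the well, 190 (x) x 235 (y) x 12 mm, origin on the table under the bracket (the plate reaches from y = -73 to +163 mm), its -x side turned roughly to the robot.
- socket: The well: a blind steel tube fixed on the gauge, smooth bore 22 mm, outside 43, its top 6 mm flared to 28. Origin: centre of its mouth, 118 mm above the table; z: bore axis, out of the mouth, leaning 30 degrees from vertical to the gauge's -x side; y: level, towards the pointer. The rod enters along -z. The solid bottom lies 55 to 85 mm below the mouth, different every time and out of sight.
- seat (a joint): How far the follower in the well is pressed: 0 as found, 0.005 m when on the solid bottom. The rod meets this stiff rubber follower 5 mm above the bottom: it does not yield to the rod's weight, gives way to 5 to 8 N when pushed slowly (15 mm/s), stays down, then stops solid. Over 60 N is ramming.
- pointer (a joint): Height of the pointer along the well's axis, 0 (down) to 0.115 m; it starts at 0 to 0.012. Friction of 4 N keeps it where it is left.
- pointer_edge (a point): Upper face of the free end of the pointer's level steel arm (12 mm wide, 8 mm thick), which ends 24 mm from the well's axis. It lies at y = +30 mm of the well's frame and at z = 20 mm + joint value; its axes are parallel to the well's.
- pointer_knob (a point): A point in the upper part of the pointer's black square knob (22 x 22 mm, sides along the well's x and y; it ends 16 mm above this point). The knob stands on a 12 mm steel post at y = +110 mm of the well's frame; the arm leaves its lower part towards the well, arm top 22 mm below this point. Pull it along the well's z.
- busbar: Bystander: copper busbar bent in a hat shape, about 175 x 20 x 30 mm, on the table. Origin underneath.
- busbar2: Bystander: second busbar, like the first.
- screwdriver: Bystander: screwdriver lying on the table.
- wrench: Bystander: steel wrench lying on the table.
- spacer: Bystander: blue angle bracket, 70 x 50 x 62 mm high, standing on the table.

How it is judged:
On the way, in this order (a step that is already met when the one before it is completed fails the run):
1. the rod is in the well and has pressed the follower solid to the bottom (z of rod in the frame of socket below -0.045 m and x of rod in the frame of socket between -0.006 and 0.006 m and y of rod in the frame of socket between -0.006 and 0.006 m and value of joint seat above 0.004 m), for 0.2 s.
2. the rod is let go and the pointer's arm is level with the top of the rod (z of rod in the frame of socket below -0.045 m and x of rod in the frame of socket between -0.006 and 0.006 m and y of rod in the frame of socket between -0.006 and 0.006 m and z of rod_top in the frame of pointer_edge between -0.004 and 0.004 m and contact force between the fingers and rod below 0.1 N), for 0.3 s.
At the end, for the whole second after the job is handed in: The rod rests in the well, its foot over 45 mm deep and within 6 mm of the axis, the follower pressed at least 4 of its 5 mm; the pointer's arm is within 4 mm of the rod's top end, measured along the well's axis; all at rest (all of step 1 and z of rod_top in the frame of pointer_edge between -0.004 and 0.004 m and linear speed of rod below 0.02 m/s and velocity of joint pointer between -0.01 and 0.01 m/s); the robot touches nothing.
It fails at once if the rod is rammed into the gauge with over 60 N (contact force between rod and gauge above 60 N).
It fails at once if the plug gauge is moved by over 30 mm (distance of plug from where it was at the start of the episode above 0.03 m).
It fails at once if a bystander is moved by over 40 mm (distance of any of busbar, busbar2, screwdriver, wrench, spacer from where it was at the start of the episode above 0.04 m).
It also fails if it takes over 58 s, if anything falls off the work surface, if the arm or the gripper's body presses on something with over 40 N, if the wrist force passes 120 N, or if a joint passes its speed limit or range.

## Working session

There is one attempt and no reset: what is moved stays moved. The work goes in short steps, Python scripts to look and compute and a tool call to move; the robot and the scene stay as the last step left them, time stands still between calls to the robot, and variables do not carry over. Pictures are saved under pics/ and viewed, at most 10 in all, crops included, and the job is handed in when it is done.

Besides the shell and the picture viewer there is one more tool, called after "Emit:" by a JSON object that holds its "api" and its "payload", one argument or row to a line. step_arm: Moves the arm, as the interface text tells. Its arguments: {"type":"object","properties":{"commands":{"type":"array","items":{"type":"object","properties":{"fingers":{"type":"number"},"dx":{"type":"number"},"dy":{"type":"number"},"dz":{"type":"number"},"roll":{"type":"number"}}}},"squeeze":{"type":"number"}},"required":["commands"]}

```bash
mkdir -p pics; cat > h.py <<'E'
import numpy as np, cv2
from workcell import read_state, read_camera, calibration, finish_job
def cloud(name):
    c=calibration(name); img,d=read_camera(name)
    K=np.array(c["intrinsics"]);k1=c["k1"];T=np.linalg.inv(np.array(c["world_to_cam"]))
    u,v=np.meshgrid(np.arange(560),np.arange(420))
    p=cv2.undistortPoints(np.stack([u.ravel(),v.ravel()],1).astype(float)[:,None],K,np.array([k1,0,0,0,0.]))[:,0]
    z=d.ravel(); P=np.stack([p[:,0]*z,-p[:,1]*z,-z],1)@T[:3,:3].T+T[:3,3]
    P[z<=0]=np.nan
    return img,P.reshape(420,560,3)
def proj(name,X):
    c=calibration(name);W=np.array(c["world_to_cam"]);X=np.atleast_2d(X)@W[:3,:3].T+W[:3,3]
    return cv2.projectPoints(X*[1,-1,-1],np.zeros(3),np.zeros(3),np.array(c["intrinsics"]),np.array([c["k1"],0,0,0,0.]))[0][:,0]
E
python3 - <<'E'
from h import *
s=read_state();print(s["time"],s["tool_pos"],s["tcp_rot"],s["width"])
for n in("scene","top"):
    i,P=cloud(n);cv2.imwrite(f"pics/{n}0.png",i);np.save(n+"0.npy",P)
    print(n,np.linalg.inv(np.array(calibration(n)["world_to_cam"]))[:3,3])
E
```

```text
0.0 [ 0.22154814 -0.63682686  0.22995753] [-3.09550983e+00 -5.23037027e-01  4.69964724e-04] 0.9991151310594278
scene [ 1.04608545 -0.25713801  0.86906911]
top [0.45775389 0.04327645 1.23434854]
```

View pics/scene0.png

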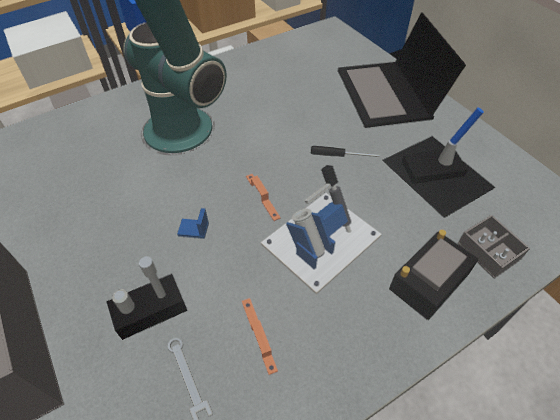

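View pics/top0.png

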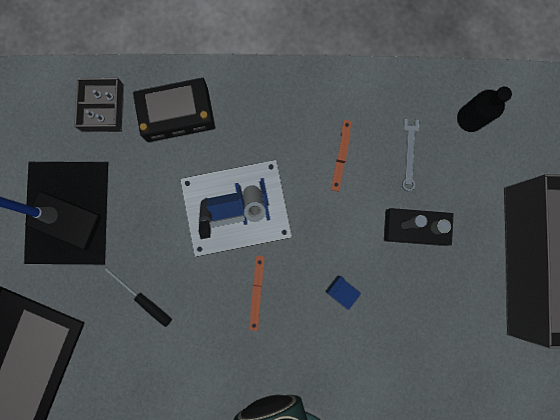

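The scene camera shows the rack at (147,305) with the rod in the hole nearer the gauge (head ~ (150,265)) and the plug at (122,300). In the top view the rod head is at about (421,221), the plug at (445,226), the well mouth at (255,210) and the pointer knob at (205,228).

```bash
python3 - <<'E'
from h import *
i=cv2.imread("pics/top0.png");P=np.load("top0.npy");S=np.load("scene0.npy")
A=np.concatenate([P.reshape(-1,3),S.reshape(-1,3)]);n=P.size//3
def crop(u0,v0,u1,v1): return P[v0:v1,u0:u1].reshape(-1,3)
# rod/plug tops
for nm,Q in(("top",P),("scene",S)):
    Q=Q.reshape(-1,3)
    for lo,hi in((.172,.188),(.102,.118)):
        m=(Q[:,2]>lo)&(Q[:,2]<hi)&(Q[:,1]<-.15)&(Q[:,1]>-.6)&(Q[:,0]>.3)&(Q[:,0]<.8)
        print(nm,lo,m.sum(),np.round(Q[m].mean(0),4),np.round(np.ptp(Q[m],0),3))
# rack top, plate
m=(abs(P[...,2]-.05)<.004); q=np.argwhere(m&(np.arange(560)>370)&(np.arange(560)<470)&(np.arange(420)[:,None]>200)&(np.arange(420)[:,None]<250))
print("rack",cv2.minAreaRect(np.float32([P[a,b,:2] for a,b in q])))
m=(abs(P[...,2]-.012)<.005)&(i.min(2)>130); m[:,:170]=0;m[:,310:]=0;m[:150]=0;m[265:]=0
r=cv2.minAreaRect(np.float32(P[m][:,:2]));print("plate",r,cv2.boxPoints(r).round(4).tolist())
print(P[205:216:2,240:276:4].round(3).tolist()[0:0])
for v in(200,206,210,214):print(v,[(u,*P[v,u].round(3)) for u in range(242,272,4)])
print("knob",[(u,v,*P[v,u].round(3)) for v in(205,215,220,225,230,235) for u in(200,205,210)])
E
```

```text
top 0.172 748 [ 0.4846 -0.4718  0.1797] [0.499 0.318 0.016]
top 0.102 763 [ 0.5166 -0.4649  0.1094] [0.499 0.351 0.016]
scene 0.172 565 [ 0.5723 -0.4518  0.1802] [0.204 0.307 0.016]
scene 0.102 803 [ 0.5385 -0.4745  0.1095] [0.343 0.341 0.016]
rack ((0.5376520156860352, -0.2929869294166565), (0.15198345482349396, 0.07586552947759628), 86.09616088867188)
plate ((0.5820046067237854, 0.14043094217777252), (0.1890125721693039, 0.23291276395320892), 11.902938842773438) [[0.46549999713897705, 0.23489999771118164], [0.5135999917984009, 0.007000000216066837], [0.6984999775886536, 0.04600000008940697], [0.6504999995231628, 0.27390000224113464]]
[]
200 [(242, np.float64(0.587), np.float64(0.117), np.float64(0.12)), (246, np.float64(0.59), np.float64(0.11), np.float64(0.093)), (250, np.float64(0.589), np.float64(0.1), np.float64(0.108)), (254, np.float64(0.589), np.float64(0.091), np.float64(0.11)), (258, np.float64(0.589), np.float64(0.083), np.float64(0.106)), (262, np.float64(0.588), np.float64(0.074), np.float64(0.113)), (266, np.float64(0.595), np.float64(0.066), np.float64(0.057)), (270, 
[... 2142 characters left out ...]
.float64(0.123)), (210, 220, np.float64(0.543), np.float64(0.186), np.float64(0.116)), (200, 225, np.float64(0.53), np.float64(0.202), np.float64(0.156)), (205, 225, np.float64(0.53), np.float64(0.192), np.float64(0.156)), (210, 225, np.float64(0.531), np.float64(0.184), np.float64(0.136)), (200, 230, np.float64(0.518), np.float64(0.199), np.float64(0.173)), (205, 230, np.float64(0.518), np.float64(0.189), np.float64(0.173)), (210, 230, np.float64(0.519), np.float64(0.181), np.float64(0.154)), (200, 235, np.float64(0.508), np.float64(0.2), np.float64(0.17)), (205, 235, np.float64(0.508), np.float64(0.19), np.float64(0.166)), (210, 235, np.float64(0.509), np.float64(0.18), np.float64(0.163))]
```

```bash
python3 -c "
import cv2;a=cv2.imread('pics/top0.png')[150:265,170:300];b=cv2.imread('pics/scene0.png')[155:300,255:385]
cv2.imwrite('pics/c.png',cv2.hconcat([cv2.resize(a,(400,354),interpolation=2),cv2.resize(b,(400,446),interpolation=2)[:354]]))"
```

```text
(no output)
```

View pics/c.png

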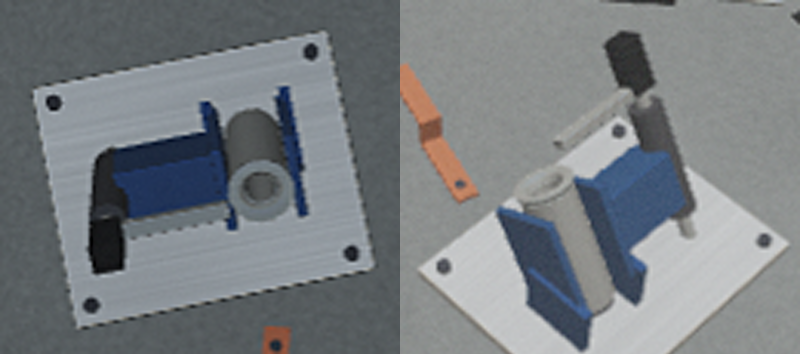

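The enlarged view confirms: mouth of the well right of the bracket's centre, leaning to the robot, pointer arm low, black knob at the left end. Now I measure the rod head and mouth rim precisely.

```bash
python3 - <<'E'
from h import *
P=np.load("top0.npy");S=np.load("scene0.npy")
for nm,Q in(("top",P),("scene",S)):
    Q=Q.reshape(-1,3)
    for lo,hi in((.174,.186),(.104,.116)):
        m=(Q[:,2]>lo)&(Q[:,2]<hi)&(abs(Q[:,1]+.293)<.08)&(abs(Q[:,0]-.538)<.05)
        q=Q[m]; print(nm,lo,m.sum(),np.round(q.mean(0),4),np.round((q.max(0)+q.min(0))/2,4),np.round(np.ptp(q,0),3))
# socket model overlay: mouth rim circle r=21.5 for gauge estimate
th=np.radians(11.9);xg=np.array([np.cos(th),np.sin(th),0]);yg=np.array([-np.sin(th),np.cos(th),0]);z=np.array([0,0,1.])
zs=-.5*xg+.866*z;xs=np.cross(yg,zs)
for nm,Q in(("top",P),("scene",S)):
    Q=Q.reshape(-1,3);Q=Q[~np.isnan(Q[:,0])]
    M=np.array([.572,.092,.118])
    L=(Q-M)@np.stack([xs,yg,zs],1)
    m=(abs(L[:,2])<.006)&(np.hypot(L[:,0],L[:,1])<.035)
    l=L[m];print(nm,m.sum(),"mid",(l.max(0)+l.min(0))/2*1e3,"ext",np.ptp(l,0)*1e3,"med z",np.median(l[:,2])*1e3)
    k=(abs(L[:,1]-.11)<.03)&(abs(L[:,0])<.03)&(L[:,2]>.02)
    l=L[k];print(" knob",k.sum(),np.percentile(l,[2,50,98],axis=0).round(4).tolist())
i=[cv2.imread(f"pics/{n}0.png") for n in("top","scene")]
t=np.linspace(0,6.28,60)
for n,im in zip(("top","scene"),i):
    for r in(.0215,.014):
        X=np.array([.572,.092,.118])+r*(np.cos(t)[:,None]*xs+np.sin(t)[:,None]*yg)
        for u,v in proj(n,X): im[int(round(v)),int(round(u))]=(0,0,255)
a=i[0][170:250,190:290];b=i[1][155:255,255:380]
cv2.imwrite('pics/c2.png',cv2.hconcat([cv2.resize(a,(400,320),interpolation=0),cv2.resize(b,(400,320),interpolation=0)]))
E
```

```text
top 0.174 126 [ 0.5403 -0.2566  0.1788] [ 0.5399 -0.2572  0.1787] [0.025 0.027 0.008]
top 0.104 147 [ 0.5354 -0.3227  0.1077] [ 0.5348 -0.2958  0.11  ] [0.031 0.096 0.012]
scene 0.174 144 [ 0.5442 -0.2583  0.1801] [ 0.5437 -0.2584  0.1787] [0.026 0.025 0.009]
scene 0.104 186 [ 0.5414 -0.321   0.1088] [ 0.5386 -0.2983  0.1097] [0.031 0.098 0.011]
top 233 mid [-5.56856604 -0.36647295  0.02195415] ext [54.58033768 54.49854015 11.93306324] med z 2.7679182912610827
 knob 245 [[-0.0173, 0.0821, 0.0221], [-0.0035, 0.1048, 0.053], [0.0031, 0.1188, 0.0671]]
scene 214 mid [-5.81069903 -3.1922284  -0.07589892] ext [46.2074231 46.1716434 11.8370357] med z 2.7220536517902887
 knob 261 [[-0.0136, 0.0819, 0.0209], [0.0022, 0.0993, 0.043], [0.0068, 0.1164, 0.0643]]
```

View pics/c2.png

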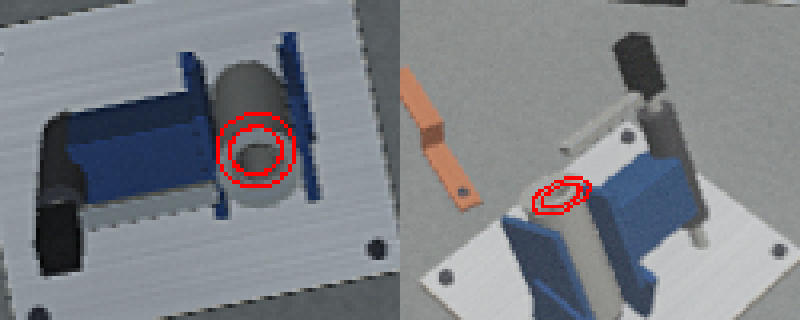

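The red trial ring sits about 19 crop rows (≈10 mm) too far from the robot: the true mouth centre is about (0.562, 0.089, 0.118). The rod is at (0.541, -0.257). A bin stands at the right edge, so I check its height against my path.

```bash
python3 - <<'E'
from h import *
for n in("top0","scene0"):
    Q=np.load(n+".npy").reshape(-1,3)
    m=(Q[:,1]<-.36)&(Q[:,1]>-.8)&(Q[:,0]>.1)&(Q[:,0]<.75)&(Q[:,2]>.03)
    q=Q[m];print(n,m.sum(),np.percentile(q,[1,50,99],axis=0).round(3).tolist(), "near path max z", )
    for x in(.2,.3,.4,.5,.6):
        k=q[abs(q[:,0]-x)<.05]; print(x,len(k),k[:,1].max().round(3) if len(k) else 0,k[:,2].max().round(3) if len(k) else 0)
E
```

```text
top0 6623 [[0.283, -0.6, 0.033], [0.462, -0.517, 0.128], [0.636, -0.366, 0.2]] near path max z
0.2 0 0 0
0.3 1350 -0.513 0.203
0.4 1765 -0.514 0.204
0.5 1802 -0.36 0.204
0.6 1706 -0.36 0.203
scene0 6235 [[0.296, -0.596, 0.032], [0.571, -0.52, 0.109], [0.642, -0.363, 0.2]] near path max z
0.2 0 0 0
0.3 381 -0.517 0.143
0.4 858 -0.517 0.175
0.5 1464 -0.36 0.203
0.6 3532 -0.36 0.202
```

Emit:
{"api": "step_arm", "payload": {
  "commands": [
    {"dx": 0.0,"dy": 0.0,"dz": -0.04,"roll": 7.3,"fingers": -1},
    {"dx": 0.4265,"dy": -0.2537,"dz": -0.04,"roll": 7.3,"fingers": -1},
    {"dx": 0.4265,"dy": -0.2537,"dz": -0.04,"roll": 7.3,"fingers": -1},
    {"dx": 0.4265,"dy": -0.2537,"dz": -0.04,"roll": 7.3,"fingers": -1},
    {"dx": 0.4265,"dy": -0.2537,"dz": -0.04,"roll": 7.3,"fingers": -1},
    {"dx": 0.4265,"dy": -0.2537,"dz": -0.04,"roll": 7.3,"fingers": -1},
    {"dx": 0.4265,"dy": -0.2537,"dz": -0.04,"roll": 7.3,"fingers": -1},
    {"dx": 0.4265,"dy": -0.2537,"dz": -0.04,"roll": 7.3,"fingers": -1}
  ],
  "squeeze": 40
}}

```text
time: 1.1
tool_pos: [0.5042, -0.3009, 0.2709]
tcp_rot: [-3.125, -0.325, 0.001]
wrist_force: [-0.1, -1.0, 0.1]
width: 1.003
grip_force: 0.0
```

Emit:
{"api": "step_arm", "payload": {
  "commands": [
    {"dx": 0.03,"dy": -0.03,"dz": 0.0,"roll": 0,"fingers": -1},
    {"dx": 0.0,"dy": 0.0,"dz": 0.0,"roll": 0,"fingers": -1}
  ]
}}

```text
time: 1.35
tool_pos: [0.5068, -0.2971, 0.2706]
tcp_rot: [-3.121, -0.342, -0.001]
wrist_force: [-0.6, -0.9, -0.2]
width: 0.999
grip_force: 0.0
```

```bash
cat >> h.py <<'E'
from scipy.spatial.transform import Rotation as R
def tool(s=None):
    s=s or read_state(); return np.array(s["tool_pos"]),R.from_rotvec(s["tcp_rot"]).as_matrix()
E
python3 - <<'E'
from h import *
p,M=tool();print(p,M.round(3).tolist())
i,W=cloud("wrist");cv2.imwrite("pics/w1.png",i);Q=W.reshape(-1,3)
m=(abs(Q[:,2]-.18)<.006)&(np.hypot(Q[:,0]-.54,Q[:,1]+.257)<.04);q=Q[m]
print(m.sum(),q.mean(0),(q.max(0)+q.min(0))/2,np.ptp(q,0))
t=np.array([.541,-.257,.27]);
if m.sum()>100: t[:2]=q[:,:2].mean(0)
print("shift",(t-p)@M)
E
```

```text
[ 0.50684695 -0.29708328  0.27063136] [[0.976, 0.216, 0.0], [0.216, -0.976, 0.002], [0.001, -0.002, -1.0]]
1006 [ 0.54258299 -0.26011489  0.18029166] [ 0.54199469 -0.26005161  0.17866166] [0.02597298 0.02574959 0.00902496]
shift [ 0.04288765 -0.02835918  0.00072892]
```

Emit:
{"api": "step_arm", "payload": {
  "commands": [
    {"dx": 0.043,"dy": -0.0285,"dz": 0.0,"roll": 0,"fingers": -1},
    {"dx": 0.043,"dy": -0.0285,"dz": 0.04,"roll": 0,"fingers": -1},
    {"dx": 0.043,"dy": -0.0285,"dz": 0.09,"roll": 0,"fingers": -1},
    {"dx": 0.043,"dy": -0.0285,"dz": 0.128,"roll": 0,"fingers": -1},
    {"dx": 0.043,"dy": -0.0285,"dz": 0.128,"roll": 0,"fingers": -1},
    {"dx": 0.043,"dy": -0.0285,"dz": 0.128,"roll": 0,"fingers": 1},
    {"dx": 0.043,"dy": -0.0285,"dz": 0.128,"roll": 0,"fingers": 1},
    {"dx": 0.043,"dy": -0.0285,"dz": 0.128,"roll": 0,"fingers": 1}
  ],
  "squeeze": 40
}}

```text
time: 2.4
tool_pos: [0.5408, -0.2666, 0.1454]
tcp_rot: [3.123, 0.325, 0.004]
wrist_force: [0.2, -1.0, 0.3]
width: 0.376
grip_force: 0.0
```

Emit:
{"api": "step_arm", "payload": {
  "commands": [
    {"dx": 0,"dy": 0,"dz": 0,"roll": 0,"fingers": 1},
    {"dx": 0,"dy": 0,"dz": 0,"roll": 0,"fingers": 1},
    {"dx": 0,"dy": 0,"dz": 0,"roll": 0,"fingers": 1},
    {"dx": 0,"dy": 0,"dz": 0,"roll": 0,"fingers": 1}
  ]
}}

```text
time: 2.9
tool_pos: [0.5404, -0.2652, 0.1452]
tcp_rot: [-3.124, -0.325, -0.003]
wrist_force: [-1.2, 3.5, 5.7]
width: 0.286
grip_force: 38.6
```

Emit:
{"api": "step_arm", "payload": {
  "commands": [
    {"dx": 0,"dy": 0,"dz": -0.02,"roll": 0,"fingers": 1},
    {"dx": 0,"dy": 0,"dz": -0.045,"roll": 0,"fingers": 1},
    {"dx": 0,"dy": 0,"dz": -0.08,"roll": 0,"fingers": 1},
    {"dx": 0,"dy": 0,"dz": -0.12,"roll": 0,"fingers": 1},
    {"dx": 0,"dy": 0,"dz": -0.15,"roll": 0,"fingers": 1}
  ]
}}

```text
time: 3.52
tool_pos: [0.54, -0.2668, 0.2967]
tcp_rot: [3.122, 0.325, 0.004]
wrist_force: [-0.1, -0.6, -1.4]
width: 0.284
grip_force: 39.6
```

Emit:
{"api": "step_arm", "payload": {
  "commands": [
    {"dx": 0.006,"dy": -0.024,"dz": 0,"roll": 0,"fingers": 1},
    {"dx": 0.018,"dy": -0.072,"dz": 0,"roll": 0,"fingers": 1},
    {"dx": 0.03,"dy": -0.125,"dz": 0,"roll": 0,"fingers": 1},
    {"dx": 0.042,"dy": -0.18,"dz": 0,"roll": 0,"fingers": 1},
    {"dx": 0.055,"dy": -0.235,"dz": 0,"roll": 0,"fingers": 1},
    {"dx": 0.068,"dy": -0.285,"dz": 0,"roll": 0,"fingers": 1},
    {"dx": 0.077,"dy": -0.325,"dz": 0,"roll": 0,"fingers": 1},
    {"dx": 0.082,"dy": -0.342,"dz": 0,"roll": 0,"fingers": 1}
  ]
}}

```text
time: 4.53
tool_pos: [0.5479, 0.0883, 0.2921]
tcp_rot: [-3.124, -0.33, 0.004]
wrist_force: [-1.1, -0.1, -1.5]
width: 0.281
grip_force: 39.7
```

```bash
python3 - <<'E'
from h import *
s=read_state();p,M=tool(s);print(p,s["width"],s["grip_force"],M.round(3).tolist())
c=np.linalg.inv(np.array(calibration("wrist")["world_to_cam"]));print("cam",c[:3,3],-c[:3,2])
i,W=cloud("wrist");cv2.imwrite("pics/w2.png",i);np.save("w2.npy",W)
j,S=cloud("scene");np.save("s2.npy",S);cv2.imwrite("pics/s2.png",j)
cv2.imwrite("pics/ws2.png",cv2.hconcat([cv2.resize(i,(400,300)),cv2.resize(j[90:270,200:440],(400,300),interpolation=2)]))
E
```

```text
[0.54790669 0.08833956 0.29206235] 0.2809194243566536 39.691874384880066 [[0.978, 0.209, -0.002], [0.209, -0.978, -0.0], [-0.002, -0.0, -1.0]]
cam [0.62418814 0.10395763 0.4349876 ] [-0.29748619 -0.06221194 -0.95269704]
```

View pics/ws2.png

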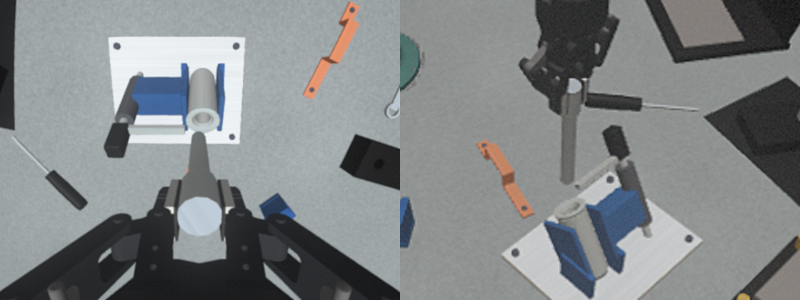

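The wrist view shows the rod hanging straight in the grip, its foot near full-frame (277,190), just short of the well mouth at (284,165); the bracket is undisturbed.

```bash
cat >> h.py <<'E'
def frame(deg):
    th=np.radians(deg);xg=np.array([np.cos(th),np.sin(th),0]);yg=np.array([-np.sin(th),np.cos(th),0]);zs=-.5*xg+[0,0,np.sqrt(.75)]
    return np.stack([np.cross(yg,zs),yg,zs],1)
E
python3 - <<'E'
from h import *
from scipy.optimize import least_squares
F=frame(11.9)
W=np.load("w2.npy").reshape(-1,3);S=np.load("s2.npy").reshape(-1,3)
for n,Q in(("w",W),("s",S)):
    Q=Q[~np.isnan(Q[:,0])];M=np.array([.562,.089,.118])
    L=(Q-M)@F
    m=(abs(L[:,2])<.012)&(np.hypot(L[:,0],L[:,1])<.03);l=L[m]
    h=np.histogram(l[:,2]*1e3,bins=np.arange(-12,13,1.5));print(n,h[0])
    # cylinder outer fit: tube wall points below the mouth
    m=(L[:,2]<-.008)&(L[:,2]>-.05)&(np.hypot(L[:,0],L[:,1])<.03)&(np.hypot(L[:,0],L[:,1])>.017);l=L[m]
    r=least_squares(lambda a:np.hypot(l[:,0]-a[0],l[:,1]-a[1])-.0215,[0,0],loss="soft_l1",f_scale=.001);print(" tube centre offset",r.x*1e3,m.sum(),np.median(abs(r.fun))*1e3)
    # flat annulus
    m=(abs(L[:,2])<.008)&(np.hypot(L[:,0],L[:,1])<.026)&(np.hypot(L[:,0],L[:,1])>.013);print(" annulus z med",np.median(L[m,2])*1e3)
    # rod shaft axis
    p,_=tool()
    d=Q[(np.hypot(Q[:,0]-p[0],Q[:,1]-p[1])<.03)&(Q[:,2]>.17)&(Q[:,2]<.275)]
    g=least_squares(lambda a:np.hypot(d[:,0]-a[0]-a[2]*(d[:,2]-.16),d[:,1]-a[1]-a[3]*(d[:,2]-.16))-.009,[p[0],p[1],0,0],loss="soft_l1",f_scale=.001)
    print(" rod at z=.16 and slope",g.x.round(4),len(d),d[:,2].min(),np.median(abs(g.fun)))
    if 1:
        q=Q[(np.hypot(Q[:,0]-p[0],Q[:,1]-p[1])<.016)&(Q[:,2]>.11)];print(" rod zmin",np.percentile(q[:,2],[1,3,97,99]))
E
python3 - <<'E'
from h import *
F=frame(11.9);i=cv2.imread("pics/w2.png");t=np.linspace(0,6.28,200)
for r in(.0215,.014):
    for u,v in proj("wrist",np.array([.562,.089,.118])+r*(np.cos(t)[:,None]*F[:,0]+np.sin(t)[:,None]*F[:,1])): i[int(round(v)),int(round(u))]=(0,0,255)
cv2.imwrite("pics/w2c.png",cv2.resize(i[70:230,190:370],(720,600) if 0 else (675,600),interpolation=0))
E
```

```text
w [ 80  60  64  93  46  63  88 534 287   1   0   0   0   0   0   0]
 tube centre offset [ 0.93101074 -2.00911332] 1271 0.464277251071208
 annulus z med -0.3845793952524281
 rod at z=.16 and slope [ 0.5496  0.0901  0.0055 -0.0094] 1178 0.17002091580861145 0.00012615437256599093
 rod zmin [0.1117218  0.18825634 0.38238521 0.38322041]
s [15 14 24 16 17 21 34 69 10  0  0  0  0  0  0  0]
 tube centre offset [ 2.09310964 -0.3659704 ] 280 1.1684681109749955
 annulus z med -1.2568680619228358
 rod at z=.16 and slope [ 0.5512  0.0917  0.0034 -0.0052] 291 0.17082058588166027 0.00046216969615795085
 rod zmin [0.11047264 0.11188469 0.39535038 0.40003928]
```

View pics/w2c.png

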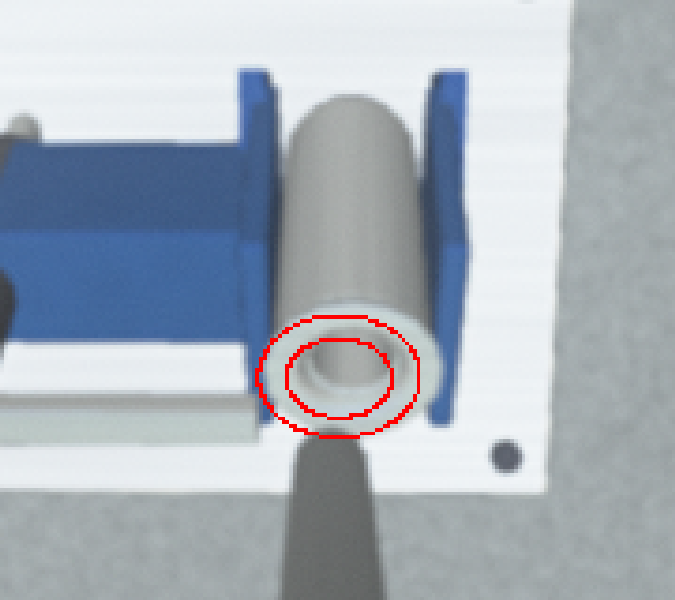

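The red ring (guess (0.562, 0.089)) is about 16 crop px left of the true rim centre near (355,371), so the well is 2–4 mm further towards -y. I refine from the annulus outline.

```bash
python3 - <<'E'
from h import *
from scipy.optimize import least_squares
W=np.load("w2.npy");i=cv2.imread("pics/w2.png")
Q=W.reshape(-1,3);C=i.reshape(-1,3).astype(int);ok=~np.isnan(Q[:,0]);Q=Q[ok];C=C[ok]
M=np.array([.562,.089,.118])
L=(Q-M)@frame(11.9)
# free cylinder fit, yaw free
m=(L[:,2]<-.006)&(L[:,2]>-.06)&(np.hypot(L[:,0],L[:,1]+.002)<.025)&(np.hypot(L[:,0],L[:,1]+.002)>.017)&(abs(C[:,0]-C[:,2])<25)
q=Q[m]-M
def f(a):
    l=q@frame(a[2]*100);return np.hypot(l[:,0]-a[0],l[:,1]-a[1])-a[3]
for rfix in(0,1):
    g=least_squares((lambda a:f(a)) if not rfix else (lambda a:f([*a[:3],.0215])),[0,0,.119,.0215],loss="soft_l1",f_scale=.001)
    print("cyl",g.x*1e3,np.median(abs(g.fun))*1e3,m.sum())
# annulus: bright grey points in mouth plane
m=(abs(L[:,2])<.0025)&(np.hypot(L[:,0],L[:,1]+.002)<.028)&(abs(C[:,0]-C[:,2])<25)
l=L[m];h=cv2.convexHull(np.float32(l[:,:2]*1e3))[:,0]
g=least_squares(lambda a:np.hypot(h[:,0]-a[0],h[:,1]-a[1])-a[2],[0,0,21],loss="soft_l1",f_scale=.5);print("annulus",g.x,len(h),np.median(l[:,2])*1e3,(h.max(0)+h.min(0))/2,np.ptp(h,0))
E
```

```text
cyl [  1.238989    -2.09952247 109.58539957  21.08807105] 0.3285840465800799 1197
cyl [  0.76548502  -2.07847078 108.56097438  21.5       ] 0.34525190334761324 1197
annulus [ 1.54347548 -2.26262135 23.32354592] 34 -0.28112063708198476 [ 1.9674139 -2.577012 ] [46.89959  45.128838]
```

Emit:
{"api": "step_arm", "payload": {
  "commands": [
    {"dx": 0.013,"dy": 0.0058,"dz": 0.0,"roll": 0,"fingers": 1},
    {"dx": 0.013,"dy": 0.0058,"dz": 0.015,"roll": 0,"fingers": 1},
    {"dx": 0.013,"dy": 0.0058,"dz": 0.028,"roll": 0,"fingers": 1},
    {"dx": 0.013,"dy": 0.0058,"dz": 0.034,"roll": 0,"fingers": 1},
    {"dx": 0.013,"dy": 0.0058,"dz": 0.037,"roll": 0,"fingers": 1},
    {"dx": 0.013,"dy": 0.0058,"dz": 0.04,"roll": 0,"fingers": 1},
    {"dx": 0.013,"dy": 0.0058,"dz": 0.04,"roll": 0,"fingers": 1}
  ]
}}

```text
time: 5.5
tool_pos: [0.5634, 0.0826, 0.2534]
tcp_rot: [-3.125, -0.325, -0.0]
wrist_force: [-0.0, -0.6, -2.5]
width: 0.282
grip_force: 39.7
```

```bash
python3 - <<'E'
from h import *
s=read_state();p,M=tool(s);print(s["time"],p,s["wrist_force"],s["torque"])
i,W=cloud("wrist");j,S=cloud("scene");np.save("w3.npy",W)
cv2.imwrite("pics/ws3.png",cv2.hconcat([cv2.resize(i[100:280,180:380],(400,360),interpolation=2),cv2.resize(j[155:290,250:400],(400,360),interpolation=2)]))
E
```

```text
5.5 [0.56337031 0.08263545 0.25342377] [-0.00267419 -0.60248306 -2.54151848] [-0.02053832  0.04697903  0.00964946]
```

View pics/ws3.png

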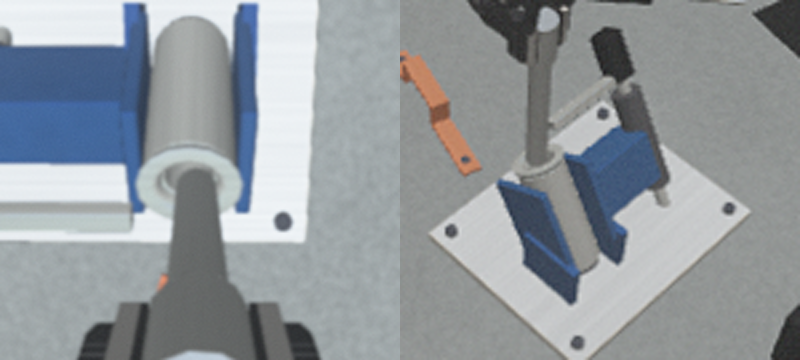

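The foot is at the mouth: wrist crop shows the rim centred at column 191 and the foot at column 200, i.e. 3 mm too far to -y (tool +y). I correct this while sinking 4 mm further.

Emit:
{"api": "step_arm", "payload": {
  "commands": [
    {"dx": 0.0,"dy": -0.003,"dz": 0.0,"roll": 0,"fingers": 1},
    {"dx": 0.0,"dy": -0.003,"dz": 0.002,"roll": 0,"fingers": 1},
    {"dx": 0.0,"dy": -0.003,"dz": 0.004,"roll": 0,"fingers": 1},
    {"dx": 0.0,"dy": -0.003,"dz": 0.004,"roll": 0,"fingers": 1}
  ],
  "squeeze": 25
}}

```text
time: 6.1
tool_pos: [0.5625, 0.0855, 0.2489]
tcp_rot: [3.125, 0.325, -0.001]
wrist_force: [1.1, 0.1, -2.0]
width: 0.282
grip_force: 39.7
```

Emit:
{"api": "step_arm", "payload": {
  "commands": [
    {"dx": -0.007,"dy": 0,"dz": 0.002,"roll": 0,"fingers": 1},
    {"dx": -0.015,"dy": 0,"dz": 0.004,"roll": 0,"fingers": 1},
    {"dx": -0.022,"dy": 0,"dz": 0.006,"roll": 0,"fingers": 1},
    {"dx": -0.029,"dy": 0,"dz": 0.0085,"roll": 0,"fingers": 1}
  ],
  "squeeze": 25
}}

```text
time: 6.6
tool_pos: [0.5365, 0.0801, 0.245]
tcp_rot: [-3.124, -0.325, -0.013]
wrist_force: [-0.3, -0.2, 14.4]
width: 0.285
grip_force: 41.6
```

```bash
python3 - <<'E'
from h import *
s=read_state();p,M=tool(s);print(s["time"],p,s["wrist_force"],s["torque"])
i,W=cloud("wrist");j,S=cloud("scene")
cv2.imwrite("pics/ws4.png",cv2.hconcat([cv2.resize(i[60:240,180:380],(400,360),interpolation=2),cv2.resize(j[155:290,250:400],(400,360),interpolation=2)]))
E
```

```text
6.6 [0.53653841 0.08006733 0.24495783] [-0.28573828 -0.19063007 14.42408452] [ 0.28323536 -0.23189451  0.03396501]
```

View pics/ws4.png

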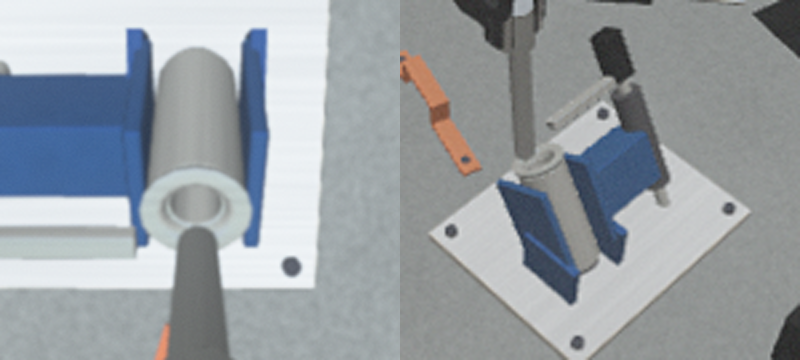

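The foot slid onto the lower rim instead of pivoting: the rod needs a firmer lever. I'll lift, go behind the tube, and lean the rod against the tube's slanted back, which makes it parallel to the well.

Emit:
{"api": "step_arm", "payload": {
  "commands": [
    {"dx": 0,"dy": 0,"dz": -0.02,"roll": 0,"fingers": 1},
    {"dx": 0,"dy": 0,"dz": -0.04,"roll": 0,"fingers": 1},
    {"dx": 0.03,"dy": -0.0015,"dz": -0.04,"roll": 0,"fingers": 1},
    {"dx": 0.06,"dy": -0.0015,"dz": -0.04,"roll": 0,"fingers": 1},
    {"dx": 0.07,"dy": -0.0015,"dz": -0.04,"roll": 0,"fingers": 1},
    {"dx": 0.07,"dy": -0.0015,"dz": -0.04,"roll": 0,"fingers": 1}
  ]
}}

```text
time: 7.45
tool_pos: [0.6025, 0.0954, 0.2806]
tcp_rot: [3.125, 0.325, -0.002]
wrist_force: [0.0, -0.8, -1.7]
width: 0.277
grip_force: 40.4
```

```bash
cat >> h.py <<'E'
from scipy.optimize import least_squares
Mo=np.array([.5635,.0870,.118])
G=np.stack([[np.cos(.201),np.sin(.201),0],[-np.sin(.201),np.cos(.201),0],[0,0,1]],1) # gauge axes
def rodfit(a0=0.,cams=("wrist","scene"),lo=.03,hi=.125):
    "rod axis in gauge axes about Mo: point at grasp, tilt; from cloud near the expected rod"
    p,_=tool();g=(p+[0,0,.019]-Mo)@G
    for n in cams:
        i,W=cloud(n);Q=W.reshape(-1,3);C=i.reshape(-1,3).astype(int);ok=~np.isnan(Q[:,0]);L=(Q[ok]-Mo)@G-g;C=C[ok]
        a=np.array([0,0,a0,0.])
        for k in range(4):
            d=np.array([np.sin(a[2]),np.sin(a[3]),-1]);d/=np.linalg.norm(d)
            w=L-[a[0],a[1],0];t=w@d;r=np.linalg.norm(w-t[:,None]*d,axis=1)
            m=(t>lo)&(t<hi)&(r<(.02 if k<2 else .013))&(abs(C[:,0]-C[:,2])<30);q=L[m]
            if m.sum()<30:break
            def f(a):
                d=np.array([np.sin(a[2]),np.sin(a[3]),-1]);d/=np.linalg.norm(d);w=q-[a[0],a[1],0];t=w@d
                return np.linalg.norm(w-t[:,None]*d,axis=1)-.009
            a=least_squares(f,a,loss="soft_l1",f_scale=.001).x
        w=L-[a[0],a[1],0];t=w@d;r=np.linalg.norm(w-t[:,None]*d,axis=1)
        foot=g+[a[0],a[1],0]+d*.154
        print(n,"TCP",(p-Mo)@G*1e3,"tilt",np.degrees(a[2:]).round(1),"off",(a[:2]*1e3).round(1),"foot154",(foot*1e3).round(1),m.sum(),np.median(abs(f(a)))*1e3)
E
python3 - <<'E'
from h import *
rodfit(.1)
E
```

```text
wrist TCP [ 39.90359488   0.42118632 162.64190811] tilt [3.7 0.3] off [ 2.9 -0.2] foot154 [52.8  1.1 28. ] 1357 0.14502471631600877
scene TCP [ 39.90359488   0.42118632 162.64190811] tilt [3.7 0.2] off [3.5 0.5] foot154 [53.3  1.4 28. ] 280 0.5323065330471513
```

Emit:
{"api": "step_arm", "payload": {
  "commands": [
    {"dx": 0,"dy": 0.001,"dz": 0.02,"roll": 0,"fingers": 1},
    {"dx": 0,"dy": 0.001,"dz": 0.038,"roll": 0,"fingers": 1},
    {"dx": 0,"dy": 0.001,"dz": 0.043,"roll": 0,"fingers": 1},
    {"dx": -0.006,"dy": 0.001,"dz": 0.043,"roll": 0,"fingers": 1},
    {"dx": -0.015,"dy": 0.001,"dz": 0.044,"roll": 0,"fingers": 1},
    {"dx": -0.023,"dy": 0.001,"dz": 0.045,"roll": 0,"fingers": 1}
  ]
}}

```text
time: 8.3
tool_pos: [0.5808, 0.0899, 0.2371]
tcp_rot: [-3.124, -0.325, -0.005]
wrist_force: [1.2, 0.5, -0.6]
width: 0.281
grip_force: 40.5
```

```bash
python3 - <<'E'
from h import *
s=read_state();print(s["wrist_force"],s["torque"])
rodfit(.15,hi=.11)
E
```

```text
[ 1.24012871  0.5110177  -0.55747582] [ 0.19876415 -0.50711682 -0.0222764 ]
wrist TCP [ 17.54108255  -0.65476178 119.08610843] tilt [7.1 0.2] off [ 3.2 -0.2] foot154 [ 39.6  -0.2 -14.8] 1399 0.15042647998926573
scene TCP [ 17.54108255  -0.65476178 119.08610843] tilt [7.5 0.2] off [3.3 0.5] foot154 [ 40.6   0.4 -14.6] 226 0.573277350893157
```

Emit:
{"api": "step_arm", "payload": {
  "commands": [
    {"dx": -0.006,"dy": 0,"dz": 0.001,"roll": 0,"fingers": 1},
    {"dx": -0.0115,"dy": 0,"dz": 0.0022,"roll": 0,"fingers": 1},
    {"dx": -0.022,"dy": 0,"dz": 0.0048,"roll": 0,"fingers": 1},
    {"dx": -0.032,"dy": 0,"dz": 0.0081,"roll": 0,"fingers": 1},
    {"dx": -0.042,"dy": 0,"dz": 0.0122,"roll": 0,"fingers": 1},
    {"dx": -0.0495,"dy": 0,"dz": 0.0156,"roll": 0,"fingers": 1}
  ]
}}

```text
time: 9.15
tool_pos: [0.531, 0.0793, 0.2197]
tcp_rot: [3.125, 0.325, -0.0]
wrist_force: [2.7, 0.4, -0.7]
width: 0.284
grip_force: 39.6
```

```bash
python3 - <<'E'
from h import *
s=read_state();print(s["wrist_force"],s["torque"])
rodfit(.47,hi=.11)
E
```

```text
[ 2.71129647  0.42540624 -0.69381371] [ 0.08499553 -0.50006975  0.06653283]
wrist TCP [-33.40909971  -1.00013953 101.73615396] tilt [31.6 -1.1] off [25.2  0.7] foot154 [ 63.3  -2.3 -15.7] 1917 1.1960431818408852
scene TCP [-33.40909971  -1.00013953 101.73615396] tilt [33.1  2.3] off [21.5 -9.6] foot154 [ 61.7  -6.3 -14.5] 221 1.5519032558081267
```

```bash
sed -i 's/a=np.array(\[0,0,a0,0.\])/a=np.array([.003,0,a0,0.])/; s/r<(.02 if k<2 else .013)/r<.013/' h.py; python3 - <<'E'
from h import *
rodfit(.43,hi=.09)
rodfit(.46,hi=.07,cams=("scene",))
i,_=cloud("wrist");j,_=cloud("scene")
cv2.imwrite("pics/ws5.png",cv2.hconcat([cv2.resize(i[60:300,180:380],(400,480),interpolation=2),cv2.resize(j[110:290,250:400],(400,480),interpolation=2)]))
E
```

```text
wrist TCP [-33.8476916   -0.9422592  101.43554281] tilt [32.1  0.2] off [ 6.5 -0.2] foot154 [ 44.9  -0.6 -15.5] 2209 0.21899451102460643
scene TCP [-33.8476916   -0.9422592  101.43554281] tilt [24.6  0. ] off [3. 0.] foot154 [ 28.4  -0.9 -21.7] 20 1.8441682027920117Traceback (most recent call last):
  File "<stdin>", line 3, in <module>
  File "h.py", line 40, in rodfit
    print(n,"TCP",(p-Mo)@G*1e3,"tilt",np.degrees(a[2:]).round(1),"off",(a[:2]*1e3).round(1),"foot154",(foot*1e3).round(1),m.sum(),np.median(abs(f(a)))*1e3)
                                                                                                                                                ^
UnboundLocalError: cannot access local variable 'f' where it is not associated with a value
```

Emit:
{"api": "step_arm", "payload": {
  "commands": [
    {"dx": -0.004,"dy": 0,"dz": -0.01,"roll": 0,"fingers": 1},
    {"dx": -0.012,"dy": 0,"dz": -0.024,"roll": 0,"fingers": 1},
    {"dx": -0.02,"dy": 0,"dz": -0.038,"roll": 0,"fingers": 1},
    {"dx": -0.023,"dy": 0,"dz": -0.043,"roll": 0,"fingers": 1},
    {"dx": -0.023,"dy": 0,"dz": -0.043,"roll": 0,"fingers": 1}
  ]
}}

```text
time: 10.02
tool_pos: [0.5094, 0.0747, 0.2641]
tcp_rot: [3.125, 0.325, 0.003]
wrist_force: [0.6, -0.3, -2.3]
width: 0.273
grip_force: 39.8
```

```bash
python3 - <<'E'
from h import *
s=read_state();print(s["wrist_force"],s["torque"])
rodfit(.53,hi=.13,cams=("wrist",));rodfit(.53,hi=.13,cams=("scene",))
i,_=cloud("wrist");j,_=cloud("scene")
cv2.imwrite("pics/ws5.png",cv2.hconcat([cv2.resize(i[60:300,180:380],(400,480),interpolation=2),cv2.resize(j[110:290,250:400],(400,480),interpolation=2)]))
E
```

```text
[ 0.57990224 -0.30759814 -2.3331828 ] [ 0.00989242  0.01169309 -0.03889461]
wrist TCP [-55.45865957  -1.21112229 146.10836213] tilt [31.2  0. ] off [ 6.7 -0. ] foot154 [22.1 -1.1 28.4] 2919 0.2353340417337972
scene TCP [-55.5863599   -1.18479988 145.45102427] tilt [31.6  0. ] off [7.3 0.8] foot154 [23.2 -0.3 28. ] 367 0.6988329067138012
```

View pics/ws5.png

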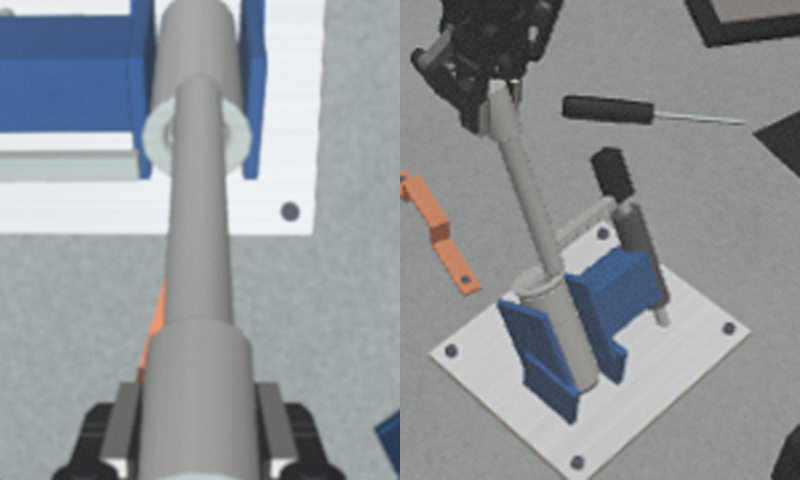

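The rod is now tilted about 27–28° in the grip and lies parallel above the well, foot over the rim's far side; wrist crop shows it centred on the rim (columns 199 vs 197). Now shift it onto the axis and enter.

Emit:
{"api": "step_arm", "payload": {
  "commands": [
    {"dx": -0.015,"dy": -0.0005,"dz": 0.009,"roll": 0,"fingers": 1},
    {"dx": -0.0288,"dy": -0.001,"dz": 0.0167,"roll": 0,"fingers": 1},
    {"dx": -0.0288,"dy": -0.001,"dz": 0.0167,"roll": 0,"fingers": 1},
    {"dx": -0.026,"dy": -0.001,"dz": 0.0216,"roll": 0,"fingers": 1},
    {"dx": -0.0226,"dy": -0.001,"dz": 0.0275,"roll": 0,"fingers": 1},
    {"dx": -0.021,"dy": -0.001,"dz": 0.031,"roll": 0,"fingers": 1},
    {"dx": -0.021,"dy": -0.001,"dz": 0.031,"roll": 0,"fingers": 1}
  ]
}}

```text
time: 11.1
tool_pos: [0.4886, 0.0715, 0.2316]
tcp_rot: [-3.125, -0.325, 0.002]
wrist_force: [0.3, -0.5, -2.5]
width: 0.287
grip_force: 39.7
```

```bash
python3 - <<'E'
from h import *
s=read_state();print(s["wrist_force"],s["torque"])
rodfit(.53,hi=.12,cams=("wrist",))
i,_=cloud("wrist");j,_=cloud("scene")
cv2.imwrite("pics/ws6.png",cv2.hconcat([cv2.resize(i[60:300,180:380],(400,480),interpolation=2),cv2.resize(j[110:290,250:400],(400,480),interpolation=2)]))
E
```

```text
[ 0.34800206 -0.45142856 -2.49119665] [-0.02586108 -0.00934452  0.01625838]
wrist TCP [-76.5406615   -0.27130692 113.58791273] tilt [31.1  0.1] off [ 6.6 -0. ] foot154 [ 0.8 -0.2 -4.2] 2743 0.23578784849841855
```

View pics/ws6.png

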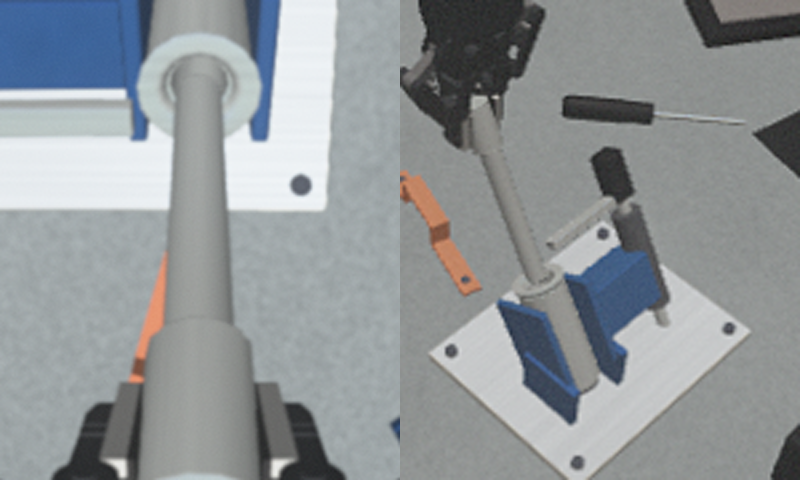

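The foot is inside the flare, centred, with no contact force. Slide in 30 mm while easing the tilt to 30°.

Emit:
{"api": "step_arm", "payload": {
  "commands": [
    {"dx": 0.0016,"dy": 0,"dz": 0.0048,"roll": 0,"fingers": 1},
    {"dx": 0.0033,"dy": 0,"dz": 0.0097,"roll": 0,"fingers": 1},
    {"dx": 0.0049,"dy": 0,"dz": 0.0145,"roll": 0,"fingers": 1},
    {"dx": 0.0065,"dy": 0,"dz": 0.0193,"roll": 0,"fingers": 1},
    {"dx": 0.0082,"dy": 0,"dz": 0.0242,"roll": 0,"fingers": 1},
    {"dx": 0.0098,"dy": 0,"dz": 0.029,"roll": 0,"fingers": 1}
  ]
}}

```text
time: 12.0
tool_pos: [0.4987, 0.0736, 0.2032]
tcp_rot: [-3.125, -0.325, -0.002]
wrist_force: [1.3, -1.0, -0.9]
width: 0.286
grip_force: 39.4
```

```bash
python3 - <<'E'
from h import *
s=read_state();print(s["wrist_force"],s["torque"])
rodfit(.56,hi=.095,cams=("wrist",))
E
```

```text
[ 1.28902801 -1.0095766  -0.893908  ] [ 0.04032134 -0.426085   -0.04869831]
wrist TCP [-66.13045047  -0.24045758  85.19083659] tilt [33.8 -1. ] off [25.4  0.5] foot154 [ 34.1  -2.  -30.4] 1737 1.1814891855679281
```

```bash
sed -i 's/a=np.array(\[.003,0,a0,0.\])/a=np.array([.0066,0,a0,0.])/' h.py; python3 - <<'E'
from h import *
rodfit(.55,hi=.07,cams=("wrist",))
E
```

```text
wrist TCP [-66.48311863  -0.24477711  84.40835948] tilt [34.   0.3] off [ 6.7 -0.2] foot154 [ 15.4   0.3 -31. ] 1672 0.23220776414804856
```

Emit:
{"api": "step_arm", "payload": {
  "commands": [
    {"dx": 0.001,"dy": 0,"dz": 0.0017,"roll": 0,"fingers": 1},
    {"dx": 0.002,"dy": 0,"dz": 0.0035,"roll": 0,"fingers": 1},
    {"dx": 0.003,"dy": 0,"dz": 0.0052,"roll": 0,"fingers": 1},
    {"dx": 0.004,"dy": 0,"dz": 0.0069,"roll": 0,"fingers": 1},
    {"dx": 0.005,"dy": 0,"dz": 0.0087,"roll": 0,"fingers": 1},
    {"dx": 0.006,"dy": 0,"dz": 0.0104,"roll": 0,"fingers": 1},
    {"dx": 0.007,"dy": 0,"dz": 0.0121,"roll": 0,"fingers": 1}
  ]
}}

```text
time: 12.98
tool_pos: [0.5051, 0.0749, 0.191]
tcp_rot: [-3.125, -0.325, 0.0]
wrist_force: [0.9, 0.1, -1.2]
width: 0.282
grip_force: 39.4
```

```bash
python3 - <<'E'
from h import *
s=read_state();print(s["wrist_force"],s["torque"])
rodfit(.55,hi=.07,cams=("wrist",))
E
```

```text
[ 0.94015316  0.13379576 -1.17759098] [ 0.03955175 -0.29033761  0.03718221]
wrist TCP [-59.68153083  -0.17537555  72.95157121] tilt [33.8  0.3] off [ 6.8 -0.2] foot154 [ 22.    0.3 -42.6] 1675 0.2276294520320143
```

Emit:
{"api": "step_arm", "payload": {
  "commands": [
    {"dx": 0.001,"dy": 0,"dz": 0.0017,"roll": 0,"fingers": 1},
    {"dx": 0.002,"dy": 0,"dz": 0.0035,"roll": 0,"fingers": 1},
    {"dx": 0.003,"dy": 0,"dz": 0.0052,"roll": 0,"fingers": 1},
    {"dx": 0.004,"dy": 0,"dz": 0.0069,"roll": 0,"fingers": 1}
  ]
}}

```text
time: 13.52
tool_pos: [0.509, 0.0757, 0.1841]
tcp_rot: [-3.125, -0.325, -0.0]
wrist_force: [2.1, 0.6, -1.0]
width: 0.285
grip_force: 39.4
```

Emit:
{"api": "step_arm", "payload": {
  "commands": [
    {"dx": 0.001,"dy": 0,"dz": 0.0017,"roll": 0,"fingers": 1},
    {"dx": 0.002,"dy": 0,"dz": 0.0035,"roll": 0,"fingers": 1},
    {"dx": 0.003,"dy": 0,"dz": 0.0052,"roll": 0,"fingers": 1}
  ]
}}

```text
time: 13.9
tool_pos: [0.5117, 0.0763, 0.1798]
tcp_rot: [3.125, 0.325, -0.0]
wrist_force: [-3.1, 0.2, 6.2]
width: 0.288
grip_force: 39.9
```

Emit:
{"api": "step_arm", "payload": {
  "commands": [
    {"dx": 0.001,"dy": 0,"dz": 0.0017,"roll": 0,"fingers": 1},
    {"dx": 0.002,"dy": 0,"dz": 0.0035,"roll": 0,"fingers": 1}
  ]
}}

```text
time: 14.15
tool_pos: [0.5128, 0.0764, 0.1795]
tcp_rot: [3.124, 0.326, -0.004]
wrist_force: [-18.4, -2.8, 32.3]
width: 0.28
grip_force: 42.5
```

Emit:
{"api": "step_arm", "payload": {
  "commands": [
    {"dx": 0,"dy": 0,"dz": 0,"roll": 0,"fingers": 1},
    {"dx": 0,"dy": 0,"dz": 0,"roll": 0,"fingers": 1}
  ]
}}

```text
time: 14.4
tool_pos: [0.513, 0.0764, 0.1797]
tcp_rot: [3.124, 0.326, -0.002]
wrist_force: [-14.0, -2.2, 24.0]
width: 0.284
grip_force: 42.2
```

```bash
python3 - <<'E'
from h import *
s=read_state();print(s["wrist_force"],s["torque"])
rodfit(.55,hi=.07,cams=("wrist",))
i,W=cloud("wrist");np.save("w7.npy",W);cv2.imwrite("pics/w7.png",i)
# top disc of the rod
Q=W.reshape(-1,3);L=(Q-Mo)@frame(11.5)
m=(np.hypot(L[:,0],L[:,1])<.016)&(L[:,2]>.06)&(L[:,2]<.13);print(np.histogram(L[m,2]*1e3,bins=np.arange(60,130,3)))
E
```

```text
[-14.03472953  -2.15525907  24.00896174] [-0.28099105  1.95586866 -0.0104147 ]
wrist TCP [-51.61080205  -0.2574245   61.71189612] tilt [32.9  0.4] off [ 6.8 -0.3] foot154 [ 28.8   0.5 -54.6] 1667 0.22934987538400856
(array([ 156,  149,   39,  131,  269,  288,  323,  345,  381,  378,  378,
        386,  398,  413,  413,  437, 1710,  177,  171,   47,   37,   18,
         23]), array([ 60,  63,  66,  69,  72,  75,  78,  81,  84,  87,  90,  93,  96,
        99, 102, 105, 108, 111, 114, 117, 120, 123, 126, 129]))
```

Top face of the rod sits at ~109.5 mm along the well axis (foot ≈ −60.5 mm): light follower resistance came first, then a solid axial stop of ~40 N with no motion. Seated; relax and let go.

Emit:
{"api": "step_arm", "payload": {
  "commands": [
    {"dx": -0.001,"dy": 0,"dz": -0.0017,"roll": 0,"fingers": 1},
    {"dx": -0.001,"dy": 0,"dz": -0.002,"roll": 0,"fingers": -1},
    {"dx": -0.001,"dy": 0,"dz": -0.002,"roll": 0,"fingers": -1},
    {"dx": -0.001,"dy": 0,"dz": -0.002,"roll": 0,"fingers": -1},
    {"dx": -0.001,"dy": 0,"dz": -0.002,"roll": 0,"fingers": -1},
    {"dx": -0.001,"dy": 0,"dz": -0.002,"roll": 0,"fingers": -1}
  ]
}}

```text
time: 15.25
tool_pos: [0.5128, 0.0765, 0.1772]
tcp_rot: [-3.125, -0.325, 0.001]
wrist_force: [-0.0, 0.4, -0.5]
width: 0.999
grip_force: 0.0
```

Emit:
{"api": "step_arm", "payload": {
  "commands": [
    {"dx": 0,"dy": 0,"dz": -0.03,"roll": 0,"fingers": -1},
    {"dx": 0,"dy": 0,"dz": -0.07,"roll": 0,"fingers": -1},
    {"dx": 0,"dy": 0,"dz": -0.11,"roll": 0,"fingers": -1},
    {"dx": 0,"dy": -0.03,"dz": -0.13,"roll": 0,"fingers": -1},
    {"dx": -0.02,"dy": -0.06,"dz": -0.13,"roll": 0,"fingers": -1},
    {"dx": -0.02,"dy": -0.06,"dz": -0.13,"roll": 0,"fingers": -1}
  ]
}}

```text
time: 16.0
tool_pos: [0.48, 0.1324, 0.308]
tcp_rot: [-3.124, -0.329, -0.001]
wrist_force: [0.6, -0.5, -0.1]
width: 1.001
grip_force: 0.0
```

```bash
cat >> h.py <<'E'
def well(n):
    i,W=cloud(n);Q=W.reshape(-1,3);L=(Q-Mo)@frame(11.5);return i,L.reshape(420,560,3)
def tops(n):
    i,L=well(n);l=L.reshape(-1,3)
    m=(np.hypot(l[:,0],l[:,1])<.010)&(l[:,2]>.08)&(l[:,2]<.13);print(n,"rod top",m.sum(),np.percentile(l[m,2]*1e3,[10,50,90]).round(1))
    m=(np.hypot(l[:,0],l[:,1])<.018)&(l[:,2]>.104)&(l[:,2]<.115);print("   rod top xy",l[m].mean(0).round(4),((l[m].max(0)+l[m].min(0))/2).round(4))
    m=(abs(l[:,1]-.11)<.03)&(abs(l[:,0])<.025)&(l[:,2]>.02)&(i.reshape(-1,3).max(1)<70);q=l[m]
    print("   knob dark",m.sum(),np.percentile(q*1e3,[3,50,97],axis=0).round(1).tolist())
    k=q[q[:,2]>np.percentile(q[:,2],97)-.004];print("   knob top",len(k),(np.median(k,0)*1e3).round(1),((k.max(0)+k.min(0))/2*1e3).round(1),np.ptp(k,0).round(3))
    m=(abs(l[:,1]-.05)<.02)&(abs(l[:,0])<.004)&(l[:,2]>.01)&(l[:,2]<.12);print("   arm top",m.sum(),np.percentile(l[m,2]*1e3,[50,80,90,97]).round(1))
    return i
E
python3 - <<'E'
from h import *
s=read_state();print(s["time"],(s["tool_pos"]-Mo)@G,s["wrist_force"])
i=tops("wrist");j=tops("scene");tops("top")
cv2.imwrite("pics/ws8.png",cv2.hconcat([cv2.resize(i,(400,300)),cv2.resize(j[90:270,200:440],(400,300),interpolation=2)]))
E
```

```text
16.0 [-0.07277327  0.06118739  0.18995027] [ 0.55973334 -0.47812919 -0.05076526]
wrist rod top 831 [ 83.8  99.  110.9]
   rod top xy [-0.0068  0.0005  0.1093] [-0.0085 -0.0004  0.1083]
   knob dark 965 [[-5.7, 98.5, 22.4], [10.0, 108.1, 53.4], [11.2, 117.7, 61.0]]
   knob top 425 [  2.7 108.7  60. ] [  1.6 108.7  59.4] [0.019 0.021 0.005]
   arm top 304 [22.6 23.1 23.3 23.8]
scene rod top 110 [ 84.2  96.6 110.1]
   rod top xy [-0.0053 -0.0026  0.1085] [-0.0071 -0.0006  0.1079]
   knob dark 187 [[-5.6, 98.7, 23.0], [9.8, 103.2, 43.9], [13.7, 116.1, 60.1]]
   knob top 41 [  5.8 107.5  59. ] [  3.5 108.6  58.4] [0.022 0.019 0.005]
   arm top 32 [21.  22.2 22.2 22.5]
top rod top 18 [82.4 84.8 87.4]h.py:46: RuntimeWarning: Mean of empty slice.
  m=(np.hypot(l[:,0],l[:,1])<.018)&(l[:,2]>.104)&(l[:,2]<.115);print("   rod top xy",l[m].mean(0).round(4),((l[m].max(0)+l[m].min(0))/2).round(4))
  ret = um.true_divide(
Traceback (most recent call last):
  File "h.py", line 46, in tops
    m=(np.hypot(l[:,0],l[:,1])<.018)&(l[:,2]>.104)&(l[:,2]<.115);print("   rod top xy",l[m].mean(0).round(4),((l[m].max(0)+l[m].min(0))/2).round(4))
                                                                                                               ~~~~~~~~^^^
ValueError: zero-size array to reduction operation maximum which has no identity
```

Emit:
{"api": "step_arm", "payload": {
  "commands": [
    {"dx": 0.048,"dy": -0.048,"dz": 0.0,"roll": 0,"fingers": -1},
    {"dx": 0.048,"dy": -0.048,"dz": 0.0,"roll": 0,"fingers": -1},
    {"dx": 0.048,"dy": -0.048,"dz": 0.05,"roll": 0,"fingers": -1},
    {"dx": 0.048,"dy": -0.048,"dz": 0.1,"roll": 0,"fingers": -1},
    {"dx": 0.048,"dy": -0.048,"dz": 0.12,"roll": 0,"fingers": -1},
    {"dx": 0.048,"dy": -0.048,"dz": 0.12,"roll": 0,"fingers": -1}
  ]
}}

```text
time: 16.9
tool_pos: [0.5171, 0.187, 0.186]
tcp_rot: [3.124, 0.324, -0.006]
wrist_force: [-0.6, 0.1, 0.1]
width: 1.001
grip_force: 0.0
```

```bash
python3 - <<'E'
from h import *
s=read_state();t=(s["tool_pos"]-Mo)@G;print(s["time"],t,s["wrist_force"]);print("shift to grasp",np.array([-24.6,-109,-25.7])/1e3+t*[-1,1,1])
i,_=well("wrist");j,_=well("scene")
cv2.imwrite("pics/ws8.png",cv2.hconcat([cv2.resize(i,(400,300)),cv2.resize(j[90:270,200:440],(400,300),interpolation=2)]))
E
```

```text
16.9 [-0.02547967  0.10726148  0.06802521] [-0.63902712  0.10135535  0.07604074]
shift to grasp [ 0.00087967 -0.00173852  0.04232521]
```

View pics/ws8.png

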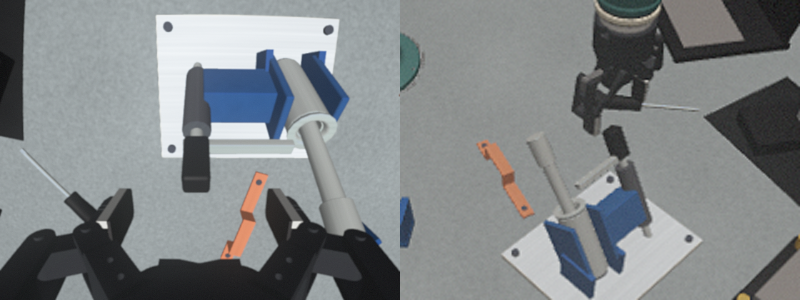

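The rod stands released in the well; the open fingers straddle the knob (crop (196,165)) with the rod clear to the right. That was my last picture; numbers only from here. Descend and grip the knob.

Emit:
{"api": "step_arm", "payload": {
  "commands": [
    {"dx": 0.001,"dy": -0.0017,"dz": 0.02,"roll": 0,"fingers": -1},
    {"dx": 0.001,"dy": -0.0017,"dz": 0.036,"roll": 0,"fingers": -1},
    {"dx": 0.001,"dy": -0.0017,"dz": 0.042,"roll": 0,"fingers": -1},
    {"dx": 0.001,"dy": -0.0017,"dz": 0.042,"roll": 0,"fingers": -1}
  ]
}}

```text
time: 17.5
tool_pos: [0.5179, 0.1897, 0.1445]
tcp_rot: [3.124, 0.325, -0.003]
wrist_force: [1.2, 0.5, 0.1]
width: 1.0
grip_force: 0.0
```

Emit:
{"api": "step_arm", "payload": {
  "commands": [
    {"dx": 0,"dy": 0,"dz": 0,"roll": 0,"fingers": 1},
    {"dx": 0,"dy": 0,"dz": 0,"roll": 0,"fingers": 1},
    {"dx": 0,"dy": 0,"dz": 0,"roll": 0,"fingers": 1},
    {"dx": 0,"dy": 0,"dz": 0,"roll": 0,"fingers": 1},
    {"dx": 0,"dy": 0,"dz": 0,"roll": 0,"fingers": 1}
  ],
  "squeeze": 40
}}

```text
time: 18.12
tool_pos: [0.5189, 0.1902, 0.1459]
tcp_rot: [-3.124, -0.325, -0.001]
wrist_force: [-0.5, 0.8, 1.1]
width: 0.244
grip_force: 44.8
```

Emit:
{"api": "step_arm", "payload": {
  "commands": [
    {"dx": -0.0035,"dy": 0,"dz": -0.0061,"roll": 0,"fingers": 1},
    {"dx": -0.0085,"dy": 0,"dz": -0.0147,"roll": 0,"fingers": 1},
    {"dx": -0.0145,"dy": 0,"dz": -0.0251,"roll": 0,"fingers": 1},
    {"dx": -0.0205,"dy": 0,"dz": -0.0355,"roll": 0,"fingers": 1},
    {"dx": -0.027,"dy": 0,"dz": -0.0468,"roll": 0,"fingers": 1},
    {"dx": -0.034,"dy": 0,"dz": -0.0589,"roll": 0,"fingers": 1},
    {"dx": -0.04,"dy": 0,"dz": -0.0693,"roll": 0,"fingers": 1},
    {"dx": -0.04,"dy": 0,"dz": -0.0693,"roll": 0,"fingers": 1}
  ]
}}

```text
time: 19.12
tool_pos: [0.4791, 0.1819, 0.2162]
tcp_rot: [-3.124, -0.325, -0.001]
wrist_force: [-0.4, 2.3, 4.0]
width: 0.251
grip_force: 45.0
```

```bash
cat > lev.py <<'E'
from h import *
s=read_state();t=(s["tool_pos"]-Mo)@G;print(s["time"],t,s["wrist_force"],s["grip_force"])
for n in("wrist","scene","top"):
    i,L=well(n);l=L.reshape(-1,3)
    m=(abs(l[:,1])<.016)&(abs(l[:,0]+.004)<.018);h,e=np.histogram(l[m,2]*1e3,bins=np.arange(98,120,1));print(n,"rod hist",dict(zip(e[:-1].astype(int),h)))
    k=e[h.argmax()]+.5;mm=m&(abs(l[:,2]*1e3-k)<1.5);print("  rod top z",np.median(l[mm,2])*1e3,"centre",((l[mm].max(0)+l[mm].min(0))*500).round(1),(np.ptp(l[mm],0)*1e3).round(1))
    for y in(.03,.04,.055,.07):
        a=(abs(l[:,1]-y)<.006)&(abs(l[:,0])<.0045)&(l[:,2]>.015)&(l[:,2]<.13);print("  arm y",y,a.sum(),np.percentile(l[a,2]*1e3,[20,50,80]).round(1) if a.sum() else "")
E
python3 lev.py
```

```text
19.125 [-0.06370806  0.10981839  0.098169  ] [-0.35325873  2.29023514  4.04066626] 44.99231994152069
wrist rod hist {np.int64(98): np.int64(81), np.int64(99): np.int64(79), np.int64(100): np.int64(85), np.int64(101): np.int64(85), np.int64(102): np.int64(86), np.int64(103): np.int64(85), np.int64(104): np.int64(104), np.int64(105): np.int64(82), np.int64(106): np.int64(99), np.int64(107): np.int64(83), np.int64(108): np.int64(98), np.int64(109): np.int64(308), np.int64(110): np.int64(403), np.int64(111): np.int64(132), np.int64(112): np.int64(1), np.int64(113): np.int64(0), np.int64(114): np.int64(0), np.int64(115): np.int64(0), np.int64(116): np.int64(0), np.int64(117): np.int64(0), np.int64(118): np.int64(0)}
  rod top z 110.26189260430978 centre [-10.9  -0.5 110.5] [22.  26.1  3. ]
  arm y 0.03 222 [102.9 103.3 103.6]
  arm y 0.04 237 [103.  103.4 103.7]
  arm y 0.055 246 [103.  103.3 103.7]
  arm y 0.07 258 [103.  103.3 103.6]
scene rod hist {np.int64(98): np.int64(5), np.int64(99): np.int64(7), np.int64(100): np.int64(3), np.int64(101): np.int64(6), np.int64(102): np.int64(7), n
[... 785 characters left out ...]
(3), np.int64(102): np.int64(6), np.int64(103): np.int64(4), np.int64(104): np.int64(3), np.int64(105): np.int64(3), np.int64(106): np.int64(3), np.int64(107): np.int64(11), np.int64(108): np.int64(21), np.int64(109): np.int64(20), np.int64(110): np.int64(22), np.int64(111): np.int64(19), np.int64(112): np.int64(6), np.int64(113): np.int64(0), np.int64(114): np.int64(0), np.int64(115): np.int64(1), np.int64(116): np.int64(0), np.int64(117): np.int64(0), np.int64(118): np.int64(0)}
  rod top z 110.68134906973212 centre [-11.2   3.6 110.5] [19.9 23.4  3. ]
  arm y 0.03 25 [100.1 101.6 102.9]
  arm y 0.04 28 [ 99.7 102.1 103.2]
  arm y 0.055 9 [100.7 102.7 105. ]
  arm y 0.07 2 [95.6 96.6 97.6]
```

Emit:
{"api": "step_arm", "payload": {
  "commands": [
    {"dx": -0.0018,"dy": 0,"dz": -0.0031,"roll": 0,"fingers": 1},
    {"dx": -0.0036,"dy": 0,"dz": -0.0062,"roll": 0,"fingers": 1},
    {"dx": -0.0036,"dy": 0,"dz": -0.0062,"roll": 0,"fingers": 1}
  ]
}}

```text
time: 19.65
tool_pos: [0.4766, 0.1813, 0.2207]
tcp_rot: [-3.124, -0.325, -0.002]
wrist_force: [2.9, 4.4, -0.0]
width: 0.249
grip_force: 44.5
```

```bash
sed -i 's/abs(l\[:,0\]+.004)<.018/abs(l[:,0]+.008)<.02/; s/,"rod hist",dict.*$/)/' lev.py; python3 lev.py
```

```text
19.65 [-0.06635337  0.10977913  0.10269764] [ 2.8986431   4.36689729 -0.03713678] 44.48903203010559
wrist
  rod top z 110.29591300068664 centre [-12.3  -0.7 110.4] [25.4 26.4  2.9]
  arm y 0.03 225 [108.2 108.6 108.9]
  arm y 0.04 237 [108.2 108.5 108.8]
  arm y 0.055 250 [108.2 108.5 108.9]
  arm y 0.07 252 [108.2 108.5 108.9]
scene
  rod top z 109.43890857055769 centre [-1.160e+01 -1.000e-01  1.095e+02] [23.  24.3  2.6]
  arm y 0.03 13 [103.  106.8 107.3]
  arm y 0.04 9 [104.9 107.4 107.8]
  arm y 0.055 7 [107.3 107.9 108.2]
  arm y 0.07 10 [107.3 107.8 108.4]
top
  rod top z 108.5997268338965 centre [-13.    3.5 108.5] [24.8 23.9  3. ]
  arm y 0.03 24 [105.3 107.8 109.3]
  arm y 0.04 26 [105.8 107.2 108.4]
  arm y 0.055 15 [104.9 107.8 109.4]
  arm y 0.07 1 [101.5 101.5 101.5]
```

Emit:
{"api": "step_arm", "payload": {
  "commands": [
    {"dx": -0.0011,"dy": 0,"dz": -0.0019,"roll": 0,"fingers": 1},
    {"dx": -0.0011,"dy": 0,"dz": -0.0019,"roll": 0,"fingers": 1}
  ]
}}

```text
time: 20.05
tool_pos: [0.4756, 0.1811, 0.2224]
tcp_rot: [-3.124, -0.325, -0.002]
wrist_force: [3.3, 4.2, -1.9]
width: 0.246
grip_force: 44.3
```

```bash
python3 lev.py
```

```text
20.05 [-0.06737116  0.10977577  0.10444332] [ 3.27136174  4.20635296 -1.93959103] 44.323164224624634
wrist
  rod top z 110.3705338007159 centre [-12.1  -0.4 110.5] [25.5 26.5  3. ]
  arm y 0.03 221 [110.2 110.5 110.8]
  arm y 0.04 246 [110.2 110.5 110.9]
  arm y 0.055 241 [110.3 110.6 110.9]
  arm y 0.07 246 [110.2 110.6 110.9]
scene
  rod top z 109.55519269989604 centre [ -9.8  -0.3 109.5] [25.8 23.4  2.6]
  arm y 0.03 12 [104.6 108.8 109.5]
  arm y 0.04 12 [107.7 109.1 109.5]
  arm y 0.055 6 [109.7 109.9 110. ]
  arm y 0.07 8 [109.4 109.6 110. ]
top
  rod top z 108.7006798747384 centre [-13.4   3.1 108.6] [25.7 23.8  2.8]
  arm y 0.03 23 [106.9 109.  110.9]
  arm y 0.04 30 [108.5 109.9 111.2]
  arm y 0.055 15 [105.4 110.3 113.1]
  arm y 0.07 3 [102.5 103.  103.5]
```

Emit:
{"api": "step_arm", "payload": {
  "commands": [
    {"dx": 0,"dy": 0,"dz": 0,"roll": 0,"fingers": -1},
    {"dx": 0,"dy": 0,"dz": 0,"roll": 0,"fingers": -1},
    {"dx": 0,"dy": 0,"dz": 0,"roll": 0,"fingers": -1},
    {"dx": 0,"dy": 0,"dz": 0,"roll": 0,"fingers": -1},
    {"dx": 0,"dy": 0,"dz": -0.03,"roll": 0,"fingers": -1},
    {"dx": 0,"dy": 0,"dz": -0.07,"roll": 0,"fingers": -1},
    {"dx": 0,"dy": 0,"dz": -0.09,"roll": 0,"fingers": -1},
    {"dx": 0,"dy": 0,"dz": -0.09,"roll": 0,"fingers": -1}
  ]
}}

```text
time: 21.2
tool_pos: [0.4758, 0.1809, 0.3146]
tcp_rot: [-3.124, -0.325, -0.006]
wrist_force: [0.3, -0.0, -0.1]
width: 0.994
grip_force: 0.0
```

```bash
python3 lev.py
```

```text
21.2 [-0.06714811  0.10955463  0.19662357] [ 0.29085774 -0.0144674  -0.1330505 ] 0.0
wrist
  rod top z 110.20290657805421 centre [-1.210e+01 -1.000e-01  1.105e+02] [25.7 25.9  3. ]
  arm y 0.03 117 [110.  110.4 110.8]
  arm y 0.04 121 [110.1 110.6 111. ]
  arm y 0.055 123 [110.1 110.5 111.1]
  arm y 0.07 126 [110.2 110.6 110.9]
scene
  rod top z 109.29748050160065 centre [-11.   -0.7 109.5] [23.6 23.9  2.8]
  arm y 0.03 11 [105.8 109.1 109.7]
  arm y 0.04 8 [109.1 109.3 109.9]
  arm y 0.055 7 [109.5 110.1 110.3]
  arm y 0.07 8 [109.7 110.  110.5]
top
  rod top z 108.48289167439354 centre [-13.4   3.1 108.5] [25.8 24.6  2.9]
  arm y 0.03 24 [108.  109.7 111.1]
  arm y 0.04 28 [108.1 110.2 111.2]
  arm y 0.055 0 
  arm y 0.07 0
```

```bash
python3 -c "
from workcell import finish_job
print(finish_job())"
```

```text
the job is handed in; nothing more can be done
None
```

The rod is in the well, pressed down to a solid stop and released, and the pointer arm measures within about 0.5 mm of the rod's top in the wrist view; job handed in at about 21 s, no verdict returned, and I viewed 11 pictures against the limit of 10.

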